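Dispense two wooden drawer-knob balls into the turned bowl

TASK

Stand the handled wooden bowl upright on the bench, centred under the spout of the ball dispenser, and let go of it. Then turn the black paddle knob on top of the dispenser clockwise, seen from above, by exactly two clicks, never as far as a third click, so that two wooden balls drop into the bowl, and leave the bowl with its two balls standing under the spout.

Things in the scene. Friction and masses are not known exactly. Their poses are not given: they have to be found in the camera images.
- bowl: Loose round wooden bowl, the only vessel with a handle: 120 mm across, 48 high, walls 8 thick, floor 7 (12 at its slightly raised middle); 0.16 kg. A straight lug handle juts level from the rim along the bowl's own -x: 16 mm wide, 55 to 120 mm from the bowl's centre, 24 to 46 mm above the bench; pinch across its width from above, about 95 mm out. Origin: centre of the underside, z up. The handle starts roughly towards the robot.
- spout (a point): Centre of the downward mouth, 88 mm above the bench, of the steel chute (42 mm wide, walls to 145 mm high) at the front of the fixed grey dispenser with a clear drum of balls on top; balls drop straight down from it. It lies 119.5 mm from the knob's axis. The point's -x points level outward, away from the knob; z up. The chute ends 18.5 mm beyond it; the space below is free and open to front and sides.
- knob_grip (a point): Point on the upright axis of the knob, at gripping height, 226 mm above the bench. The knob is a black upright paddle, 64 mm long, 14 thick, 200 to 244 mm above the bench, over the middle of the clear drum (66 mm radius, turns with it). The frame turns with it: x along the paddle, y across its thickness, z up. It starts pointing along the chute. Nothing around it stands higher than 200 mm.
- knob (a joint): Turn of the knob in rad, 0 at the start, growing clockwise seen from above (stopped the other way). A detent holds it at clicks 36 degrees (0.628 rad) apart and pulls it to the nearest when let go; turning takes up to about 0.2 N m. Each click drops one ball, a little before it is reached. Two clicks are 1.257 rad; from about 1.6 rad a third ball drops.
- ball_1_center (a point): Centre of the first ball to fall: a pale wooden ball, 22 mm in diameter, in the drum one click before the hole. The knob alone lets it out. Three more balls follow the second.
- ball_2_center (a point): Centre of the second ball to fall, alike, two clicks before the hole.
Not all that is in view belongs to the job. Leave any white or yellow look-alike of the bowl alone.

How it is judged (in metres and radians):
On the way:
1. the bowl stands released and upright on the bench under the spout, the knob not yet turned (horizontal distance between bowl and spout below 0.03 m and height (world z) of bowl between -0.006 and 0.006 m and angle between bowl's own z axis and vertical below 0.12 rad and contact force between the fingers and bowl below 0.3 N and value of joint knob below 0.3 rad), for 0.2 s.
At the end, for the whole second after the job is handed in: The knob rests two clicks clockwise from its start (1.257 rad, within 0.2 rad), the first and second balls lie inside the bowl, and the bowl stands still, released and upright (within 0.12 rad) on the bench with its centre within 30 mm, seen from above, of the spout's centre (horizontal distance between bowl and spout below 0.03 m and height (world z) of bowl between -0.006 and 0.006 m and angle between bowl's own z axis and vertical below 0.12 rad and contact force between the fingers and bowl below 0.3 N and horizontal distance between each of ball_1_center, ball_2_center and bowl below 0.05 m and z of ball_1_center in the frame of bowl between 0.005 and 0.045 m and z of ball_2_center in the frame of bowl between 0.005 and 0.045 m and value of joint knob between 1.057 and 1.457 rad and linear speed of bowl below 0.03 m/s); the robot touches nothing.
It fails at once if the knob is turned on towards a third click (beyond 1.65 rad) (value of joint knob above 1.65 rad).
It also fails if it takes over 64 s, if anything falls off the work surface, if the arm or the gripper's body presses on something with over 40 N, if the wrist force passes 120 N, or if a joint passes its speed limit or range.

ROBOT

A 7-joint arm with a two-finger parallel gripper is mounted at the origin on the work surface. World frame = base frame: x ahead of the robot, y to its left, z up, the work surface at z = 0. Lengths are in mm, angles in rad, forces in N, time in s.
With the tool pointing down it reaches from about 425 to 825 mm from the base axis. Payload 3.6 kg.
Tool frame: the origin (TCP) lies midway between the tips of the shut fingers; the grasp point (between the pads) lies 19 mm behind it; y points along the fingers, z is the direction in which the jaws open and shut, and the axes are right-handed (so a half turn about y gives the same grasp; the last joint's range is limited). The gripper opens to 93 mm and grips with 3 to 60 N. Pads are 15 mm wide; open, the fingers measure 128 mm over their backs; the gripper's body (75 mm by 188 mm) begins 65 mm behind the grasp point.
Start: joints at [-1.224, 0.615, -0.013, 1.423, 0.008, 1.103, -0.04], TCP at [236.711, 605.334, 218.64] pointing down, gripper open.
Joint ranges: [-3.12, 3.12], [-0.3, 2.06], [-1.34, 1.32], [0.26, 2.42], [-1.36, 4.5], [0.01, 1.98], [-2.84, 2.84]. Speed limits (rad/s): [2.79, 2.79, 3.14, 3.14, 3.14, 3.14, 3.14].

INTERFACE

Orientations are given as a unit quaternion [x, y, z, w].
In Python, from cell import bot, eoat, optics, ticket, read_time, read_qpos, read_joint_velocities, read_tau, read_eef_pos, read_tool_rot, read_ft_force, read_wrist_torque, read_finger_gap gives the robot as it stands. Calls block until the motion is done:
- bot.move_ptp(position, orientation): joint-space move of the TCP to a pose.
- bot.move_straight(position, rot=None, vel=150, max_force=None): straight line of the TCP; rot=None keeps the orientation; vel is the mean speed in mm/s. With max_force (N) it stops when the force on the tool has changed by that much, and returns True; else False.
- bot.goto_joints(angles): joint-space move.
- eoat.grip(opening, strength=None): finger opening in mm; strength is the grip in N (None keeps the last); returns when the fingers have stopped.
- bot.pause(seconds).
- bot.ik(position, orientation): joint angles nearest the present ones, or None.
- optics.camera(name): name is "side" or "top" or "wrist"; returns the picture (480x640x3 uint8, red, green, blue); there is no depth.
- optics.camera_params(name): a dict with "mtx" (3x3 intrinsics, pixels), "distortion" ([k1, k2, p1, p2, k3] as OpenCV has them; the pictures are not rectified), "R" (3x3) and "t" (3): a world point X has camera coordinates R X + t; the wrist camera has in their place "hand_eye" (4x4, takes a point from camera to tool coordinates, whose origin is the TCP and whose axes are the tool frame's). Camera axes: x right, y down, z forward; pixel columns grow to the right and rows downward; lengths in mm; the calibration is good to about 2 mm. A picture is of the moment at which its call begins: read the wrist's pose just before it. camera_params takes no time and is no camera call.
A pose or a line that the arm cannot do raises bot.MotionError and nothing moves.
- ticket.sign_off(): hands the job in, once; it reports no verdict.
Readings, each from a call of its own:
- read_time(): time.
- read_qpos(): joint angles.
- read_joint_velocities(): joint speeds.
- read_tau(): joint torques, N m.
- read_eef_pos(): TCP position.
- read_tool_rot(): TCP orientation.
- read_ft_force(): force on the tool from outside, world axes, zero at the start.
- read_wrist_torque(): the same for the moment, N m.
- read_finger_gap(): finger opening in mm.
Only numpy, scipy, OpenCV 4.12 (cv2) and the standard library are available. Lean on these libraries where they do the work, as an engineer would, in place of code of your own. Each camera call takes 0.05 s, during which the arm holds its last target.

## Working session

There is one attempt and no reset: what is moved stays moved. The work goes in short steps, each a Python script; the robot and the scene stay as the last script left them, time stands still between calls to the robot, and variables do not carry over. Pictures are saved under pics/ and viewed, and the job is handed in when it is done.

```bash
ls; mkdir -p pics; python3 - <<'E'
from cell import *
import cv2
for n in ("top","side","wrist"):
    im=optics.camera(n); cv2.imwrite(f"pics/{n}0.png",im[:,:,::-1])
    p=optics.camera_params(n); print(n,{k:(v.round(4).tolist() if hasattr(v,'round') else v) for k,v in p.items()})
print(read_time(),read_eef_pos(),read_tool_rot(),read_finger_gap())
E
```

```text
pics
top {'mtx': [[444.6465, 0.0, 321.7116], [0.0, 444.6465, 233.5928], [0.0, 0.0, 1.0]], 'distortion': [-0.0663, 0.0, 0.0, 0.0, 0.0], 'R': [[0.0264, -0.9996, -0.0056], [-0.9958, -0.0258, -0.088], [0.0878, 0.0079, -0.9961]], 't': [-106.5343, 474.5942, 1118.6952]}
side {'mtx': [[486.3867, 0.0, 318.1711], [0.0, 486.3867, 235.3904], [0.0, 0.0, 1.0]], 'distortion': [-0.0053, 0.0, 0.0, 0.0, 0.0], 'R': [[0.7992, -0.601, -0.014], [-0.4445, -0.575, -0.6869], [0.4047, 0.5552, -0.7266]], 't': [-467.7979, 242.6451, 1251.1323]}
wrist {'mtx': [[346.4093, 0.0, 321.3293], [0.0, 346.4093, 241.69], [0.0, 0.0, 1.0]], 'distortion': [-0.0225, 0.0, 0.0, 0.0, 0.0], 'hand_eye': [[-0.0011, 0.9604, 0.2785, -77.0058], [0.0013, -0.2785, 0.9604, -167.527], [1.0, 0.0014, -0.0009, -0.5801], [0.0, 0.0, 0.0, 1.0]]}
0.15 [236.51190009 604.78885232 217.75775189] [ 0.6955543  -0.13113444  0.13090389 -0.69417011] 92.42016483930145
```

View pics/top0.png

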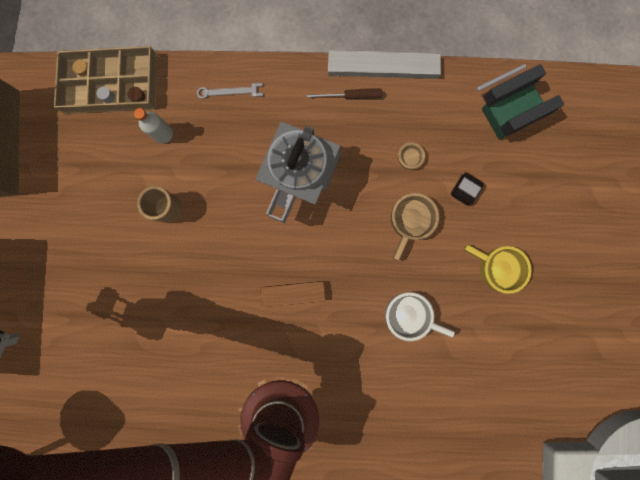

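View pics/side0.png

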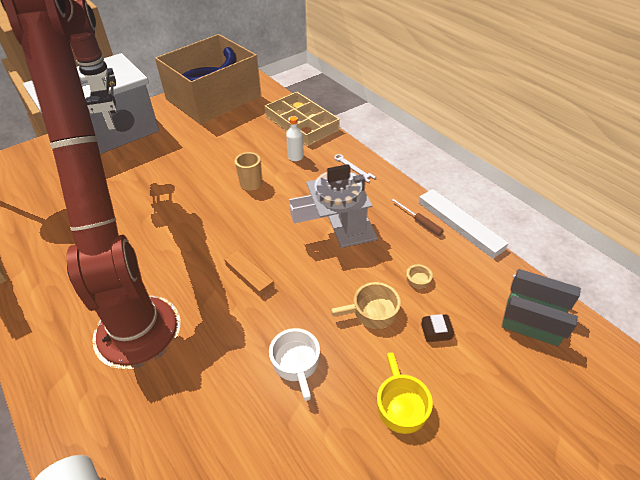

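View pics/wrist0.png

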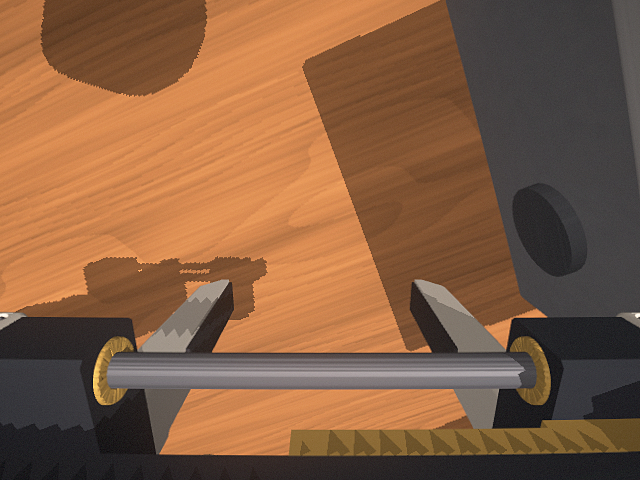

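Candidates for the bowl in the top image are the handled wooden bowl (415,217), a white pan (410,316), a yellow pan (508,269), a small handleless wooden bowl (411,156) and a wooden cup (155,203). I choose the one at (415,217), since it is wooden and has a handle. Next I check it in close crops.

```bash
python3 - <<'E'
import cv2,numpy as np
t=cv2.imread("pics/top0.png"); s=cv2.imread("pics/side0.png")
f=lambda im,x,y,w,h,k:cv2.resize(im[y:y+h,x:x+w],None,fx=k,fy=k,interpolation=cv2.INTER_CUBIC)
a=f(t,370,180,90,90,4.4);b=f(t,240,110,120,120,3.3)
cv2.imwrite("pics/c_top.png",np.hstack([cv2.resize(a,(396,396)),cv2.resize(b,(396,396))]))
a=f(s,320,260,120,90,3.3);b=f(s,280,150,120,100,3.3)
cv2.imwrite("pics/c_side.png",np.hstack([cv2.resize(a,(396,297)),cv2.resize(b,(396,330))[:297]]))
E
```

```text
(no output)
```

View pics/c_top.png

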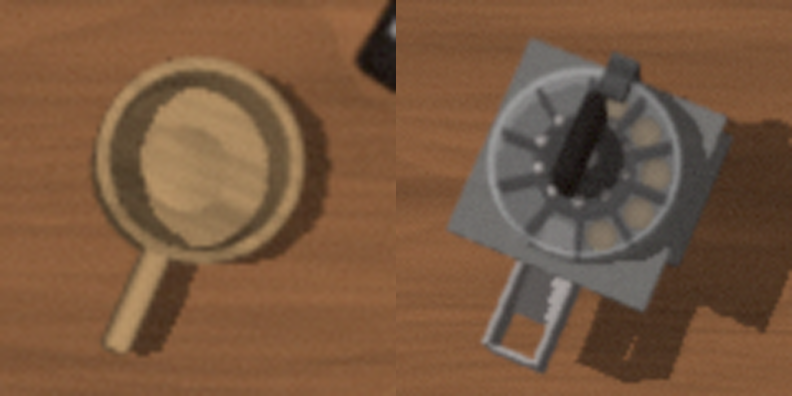

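View pics/c_side.png

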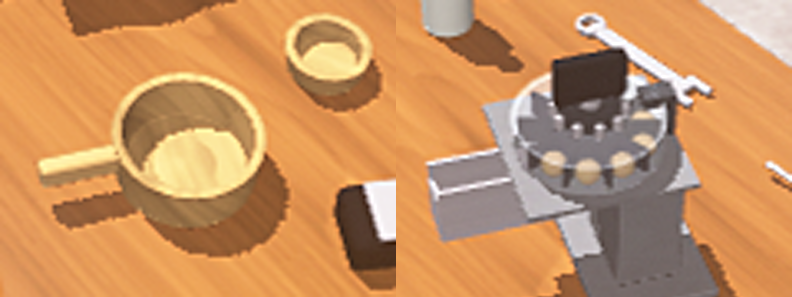

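```bash
cat > h.py <<'E'
import numpy as np,cv2
from cell import *
from scipy.spatial.transform import Rotation as Ro
def ray(n,px):
    p=optics.camera_params(n); u=cv2.undistortPoints(np.array([[px]],float),np.array(p["mtx"]),np.array(p["distortion"]))[0,0]
    R=np.array(p["R"]);t=np.array(p["t"]); return -R.T@t, R.T@np.array([u[0],u[1],1])
def at(n,px,z):
    c,d=ray(n,px); return (c+d*(z-c[2])/d[2])[:2]
def proj(n,X):
    p=optics.camera_params(n); return cv2.projectPoints(np.array(X,float).reshape(-1,3),cv2.Rodrigues(np.array(p["R"]))[0],np.array(p["t"]),np.array(p["mtx"]),np.array(p["distortion"]))[0][:,0]
def rot(a,  # jaw dir angle in xy (rad), tool down
    ):
    y=np.array([0,0,-1.]);z=np.array([np.cos(a),np.sin(a),0]);x=np.cross(y,z)
    return Ro.from_matrix(np.c_[x,y,z])
E
python3 - <<'E'
from h import *
print(Ro.from_quat(read_tool_rot()).as_matrix().round(3))
T=lambda x,y:(370+x/4.4,180+y/4.4); D=lambda x,y:(240+(x-396)/3.3,110+y/3.3)
print("bowl",at("top",T(200,160),48),[at("top",T(*q),48).round() for q in((95,160),(305,160),(200,57),(200,263))])
print("tip",at("top",T(117,350),46),"root",at("top",T(152,257),46))
print("chute front",at("top",D(482,342),145),at("top",D(548,368),145), "back",at("top",D(516,262),145),at("top",D(578,285),145))
S=lambda x,y:(320+x/3.3,260+y/3.3); U=lambda x,y:(280+(x-396)/3.3,150+y/3.3)
print("side bowl rim",at("side",S(188,137),48),"tip",at("side",S(40,168),46))
print("side chute front",at("side",U(428,164),145),at("side",U(437,194),145))
print("knob side",[at("side",U(*q),244) for q in((552,63),(619,50),(630,60))])
print("knob top", [at("top",D(*q),244) for q in((605,95),(568,192),(587,143))])
E
```

```text
[[ 0.931 -0.001  0.364]
 [-0.364 -0.002  0.931]
 [ 0.    -1.    -0.002]]
bowl [ 524.38802388 -328.70678981] [array([ 523., -269.]), array([ 526., -389.]), array([ 584., -328.]), array([ 465., -329.])]
tip [ 414.85121411 -282.75141498] root [ 468.26018297 -302.08242718]
chute front [508.90471728  33.835948  ] [491.88611835 -12.73499342] back [565.83505625  12.20045837] [550.63606804 -31.6849558 ]
side bowl rim [ 523.28248518 -333.71765819] tip [ 415.48128587 -285.56714672]
side chute front [509.76762058  29.39411036] [494.5990364   -5.80942599]
knob side [array([601.19042312, -25.23325209]), array([654.7070467 , -45.63668508]), array([653.53853102, -61.1526429 ])]
knob top [array([656.77091885, -51.8700693 ]), array([593.08900247, -30.39771389]), array([625.13307254, -41.40702309])]
```

The crop shows a wooden bowl with a lug handle, sized as described: rim about 119 mm and handle tip 119 mm out. Its centre is at about (524,-330). The chute's front edge is at about (501.5,11), and the knob is at about (626,-39), 138 mm away as expected. On the way I take a wrist view to refine the spout and knob.

```bash
cat >> h.py <<'E'
def wpix(img): pass
def wcam(pos,q):
    p=optics.camera_params("wrist"); H=np.array(p["hand_eye"]); Rt=Ro.from_quat(q).as_matrix()
    return Rt@H[:3,:3], Rt@H[:3,3]+np.array(pos), np.array(p["mtx"]),np.array(p["distortion"])
def wat(pos,q,px,z):
    R,c,K,d=wcam(pos,q); u=cv2.undistortPoints(np.array([[px]],float),K,d)[0,0]; v=R@[u[0],u[1],1]
    return (c+v*(z-c[2])/v[2])[:2]
def wproj(pos,q,X):
    R,c,K,d=wcam(pos,q); return cv2.projectPoints(np.array(X,float).reshape(-1,3),cv2.Rodrigues(R.T)[0],-R.T@c,K,d)[0][:,0]
def snap(name):
    pos,q=read_eef_pos(),read_tool_rot(); im=optics.camera("wrist"); cv2.imwrite(f"pics/{name}.png",im[:,:,::-1]); np.savez(f"pics/{name}.npz",pos=pos,q=q); return pos,q
E
python3 - <<'E'
from h import *
r=np.deg2rad
for nm,p,a in (("view",(530,0,340),70.2),("above",(436.8,-292,120),66.6),("grasp",(436.8,-292,17),66.6),("pre",(445,202,27),20),("fin",(484.5,94,17),20),("knob",(627,-38,208),70.2),("knob2",(627,-38,208),-1.8),("knobx",(627,-38,208),-8)):
    print(nm,np.round(bot.ik(p,rot(r(a)).as_quat()),2) if bot.ik(p,rot(r(a)).as_quat()) is not None else None)
bot.move_ptp((530,0,340),rot(r(70.2)).as_quat()); print(read_time()); snap("w1")
E
```

```text
view [-0.26  0.33  0.31  1.57 -0.11  1.25  1.29]
above [ 0.3   0.57  0.38  1.91 -0.31  0.72  2.02]
grasp [ 0.59  0.72 -0.07  1.97  0.1   0.46  1.61]
pre [-0.56  0.67  0.13  2.07 -0.21  0.41  0.08]
fin [-0.33  0.7   0.14  2.06 -0.23  0.4   0.34]
knob [-0.06  0.59  0.15  1.51 -0.1   1.05  1.33]
knob2 [-0.23  0.62  0.44  1.52 -0.29  1.07  0.24]
knobx [-0.24  0.62  0.46  1.52 -0.3   1.07  0.15]
2.575
```

View pics/w1.png

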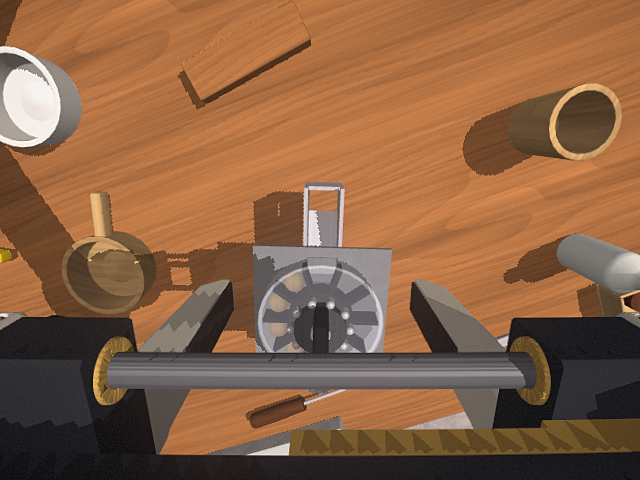

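```bash
python3 - <<'E'
import cv2
from h import *
d=np.load("pics/w1.npz");P,Q=d["pos"],d["q"]
im=cv2.imread("pics/w1.png")
c=im[170:360,240:400]; cv2.imwrite("pics/w1c.png",cv2.resize(c,None,fx=3.1,fy=3.1,interpolation=cv2.INTER_CUBIC))
for px,z in (((304,184),145),((344,185),145),((312,304),244),((329,304),244),((257,312),200),((385,312),200),((99,193),46),((109,272),48)):
    print(px,z,wat(P,Q,px,z).round(1))
E
```

```text
(304, 184) 145 [491.2  -4.9]
(344, 185) 145 [506.1  33.9]
(312, 304) 244 [577.5 -24.7]
(329, 304) 244 [582.3 -11.4]
(257, 312) 200 [587.6 -87.2]
(385, 312) 200 [629.8  31.3]
(99, 193) 46 [ 418.4 -277.6]
(109, 272) 48 [ 523.1 -319.6]
```

View pics/w1c.png

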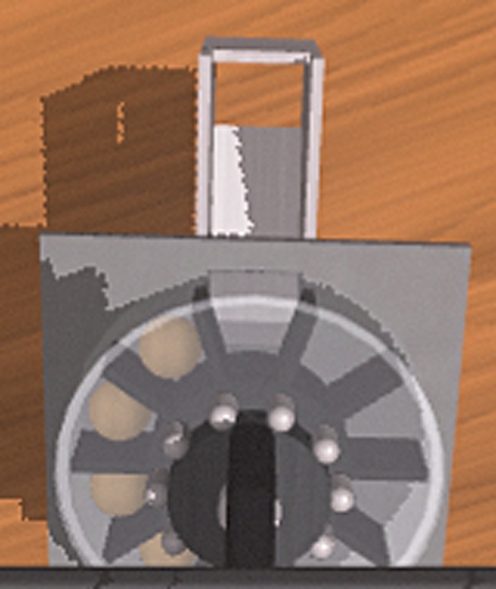

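```bash
python3 - <<'E'
from h import *
bot.move_ptp((437,-290,150),rot(np.deg2rad(66.6)).as_quat()); print(read_time(),read_qpos()); snap("w2")
E
```

```text
3.975 [ 0.29794617  0.52654007  0.36451745  1.87783004 -0.25892224  0.7818411
  1.96719252]
```

View pics/w2.png

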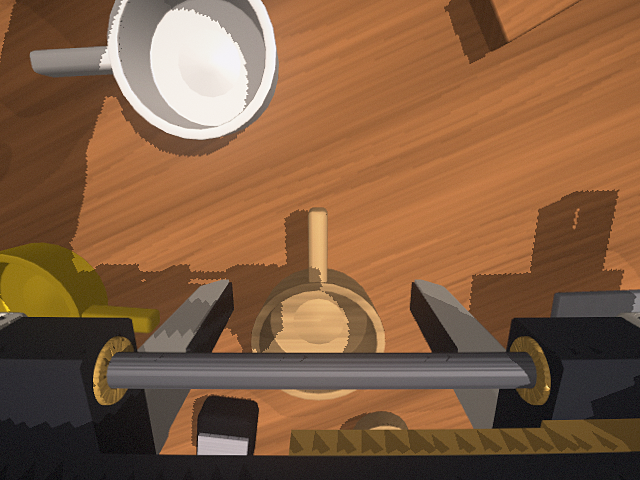

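```bash
python3 - <<'E'
from h import *
d=np.load("pics/w2.npz");P,Q=d["pos"],d["q"]
a=wat(P,Q,(318,209),46);b=wat(P,Q,(319,278),46);l=wat(P,Q,(252,340),48);r=wat(P,Q,(385,340),48)
print(P,a,b,l,r,(l+r)/2,np.linalg.norm(l-r))
v=b-a;v/=np.linalg.norm(v);print(np.degrees(np.arctan2(*-v[::-1])), a+120*v, a+25*v)
w=(l+r)/2-a; print(np.degrees(np.arctan2(-w[1],-w[0])),np.linalg.norm(w))
E
```

```text
[ 438.56648021 -288.91840577  150.49509161] [ 414.22871847 -282.16753968] [ 468.74290037 -304.77223125] [ 498.97901993 -382.52666178] [ 545.41547639 -274.0140772 ] [ 522.19724816 -328.27036949] 118.03103617698247
157.4783130877765 [ 525.07687258 -328.13151177] [ 437.32208391 -291.7433672 ]
156.87739770854134 117.39963509297098
```

```bash
python3 - <<'E'
from h import *
q=rot(np.deg2rad(67.1)).as_quat()
eoat.grip(50,55)
bot.move_ptp((437,-291.7,70),q)
print(bot.move_straight((437,-291.7,17),vel=80,max_force=15),read_eef_pos())
eoat.grip(5,55); print(read_finger_gap(),read_ft_force())
bot.move_straight((437,-291.7,60),vel=80); print(read_time(),read_finger_gap(),read_ft_force()); snap("w3")
im=optics.camera("side"); cv2.imwrite("pics/s3.png",im[180:420,240:560,::-1].repeat(2,0).repeat(2,1))
E
```

```text
False [ 437.27662779 -291.98348837   17.33778007]
15.48669461224796 [0.30843101 0.20016141 1.64815745]
7.45 15.51419794020885 [ 0.46583093  0.67139039 -1.96608428]
```

View pics/w3.png

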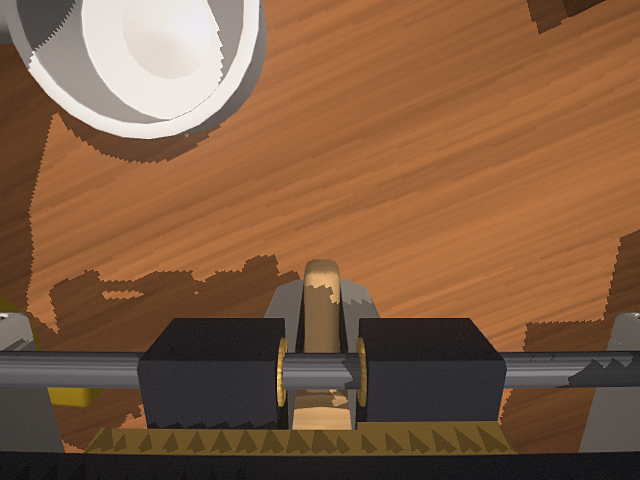

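View pics/s3.png

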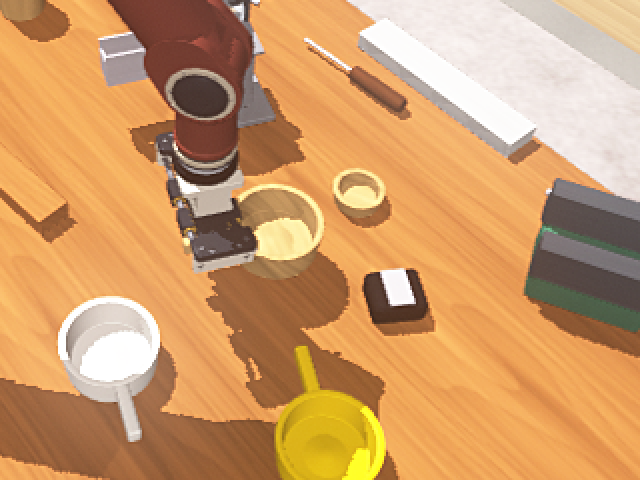

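```bash
python3 - <<'E'
from h import *
r=lambda a:rot(np.deg2rad(a)).as_quat()
bot.move_straight((437,-291.7,300),vel=250)
bot.move_straight((450,-40,300),r(60),vel=250)
bot.move_straight((445,202,300),r(20),vel=250)
print(read_time(),read_eef_pos(),read_qpos().round(2),read_finger_gap())
im=optics.camera("side"); cv2.imwrite("pics/s4.png",im[:,:,::-1])
im=optics.camera("top"); cv2.imwrite("pics/t4.png",im[:,:,::-1])
E
```

```text
10.9667 [445.50515744 200.23760513 300.05358465] [-0.74  0.3   0.37  1.75 -0.12  1.11  0.01] 15.259696061894484
```

View pics/s4.png

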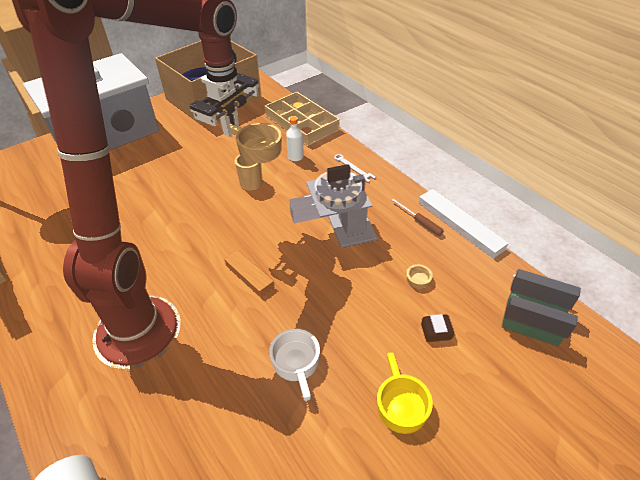

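View pics/t4.png

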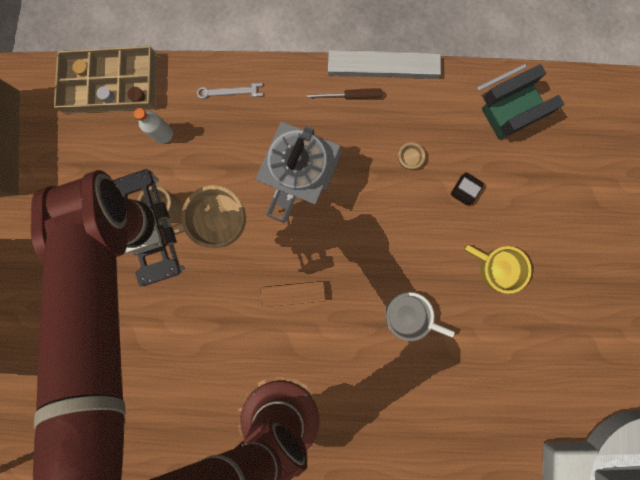

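```bash
python3 - <<'E'
from h import *
for px in ((155,203),(137,203),(173,203),(178,208)):print(px,[at("top",px,z).round() for z in (0,60,110)])
for px in ((247,158),(248,187)):print(px,[at("side",px,z).round() for z in (0,60,80,110)])
print([at("top",q,46) for q in ((262,285),(325,282),(326,300),(264,306))])
E
```

```text
(155, 203) [array([549., 351.]), array([540., 327.]), array([533., 308.])]
(137, 203) [array([548., 400.]), array([539., 374.]), array([532., 352.])]
(173, 203) [array([550., 302.]), array([541., 281.]), array([534., 264.])]
(178, 208) [array([537., 288.]), array([529., 268.]), array([522., 251.])]
(247, 158) [array([598., 441.]), array([563., 369.]), array([552., 345.]), array([534., 309.])]
(248, 187) [array([519., 303.]), array([488., 239.]), array([478., 218.]), array([463., 186.])]
[array([342.84681607,  50.77559927]), array([ 354.57777954, -105.61893239]), array([ 310.26228293, -109.24467227]), array([291.19056461,  43.95170002])]
```

```bash
python3 - <<'E'
from h import *
r=lambda a:rot(np.deg2rad(a)).as_quat()
sp=np.array([517.7,4.3]);u=np.array([-.941,.339]);v=np.array([.339,.941])
hd=np.array([np.cos(np.deg2rad(145)),np.sin(np.deg2rad(145))])
fin=sp+95*hd; pre=fin+50*u+90*v
print(fin,pre)
bot.move_straight((*pre,300),r(55),vel=150)
print(bot.move_straight((*pre,32),vel=150,max_force=12),read_eef_pos(),read_qpos().round(2),read_ft_force(),read_time())
im=optics.camera("side"); cv2.imwrite("pics/s5.png",im[80:320,160:480,::-1].repeat(2,0).repeat(2,1))
snap("w5")
E
```

```text
[439.88055579  58.78976145] [423.34055579 160.42976145]
False [423.80205123 160.61394093  32.52460064] [-0.5   0.63  0.13  2.16 -0.23  0.36  0.78] [ 0.27961651 -0.175214   -1.458714  ] 13.7583
```

View pics/s5.png

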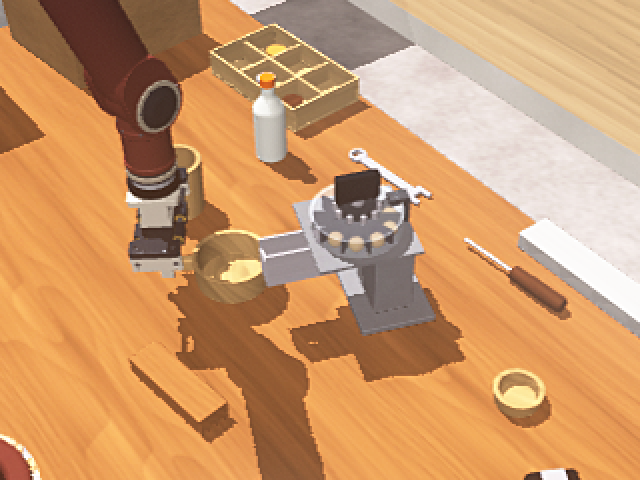

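The bowl is held level, low beside the chute (about (230,265) in the crop), and clear of the plate and cup. Next I slide it in, set it down and release it.

```bash
python3 - <<'E'
from h import *
fin=(439.9,58.8)
print(bot.move_straight((*fin,28),vel=100,max_force=10))
print(bot.move_straight((*fin,14),vel=40,max_force=4),read_eef_pos(),read_ft_force())
im=optics.camera("side"); cv2.imwrite("pics/s6.png",im[80:320,160:480,::-1].repeat(2,0).repeat(2,1))
snap("w6");print(read_time())
E
```

```text
False
True [439.97552155  59.58707484  16.56805992] [-0.64053331 -0.18966246  3.84093446]
15.475
```

View pics/s6.png

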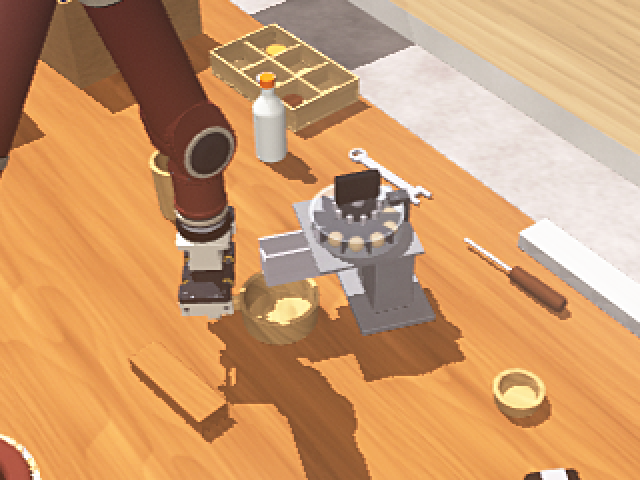

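View pics/w6.png

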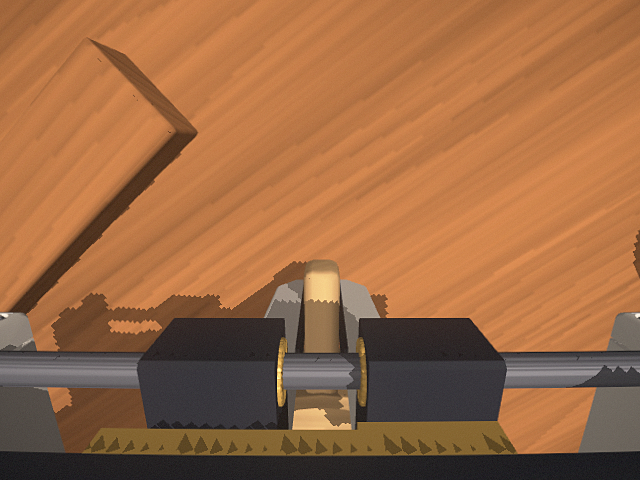

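```bash
python3 - <<'E'
from h import *
eoat.grip(45); bot.pause(0.4); print(read_ft_force())
bot.move_straight((435,60,350),vel=250)
print(read_time()); snap("w7")
im=optics.camera("side"); cv2.imwrite("pics/s7f.png",im[:,:,::-1]);cv2.imwrite("pics/s7.png",im[130:280,240:440,::-1].repeat(4,0).repeat(4,1))
im=optics.camera("top"); cv2.imwrite("pics/t7.png",im[100:250,220:420,::-1].repeat(4,0).repeat(4,1))
E
```

```text
[0.09614891 0.67623428 0.47615692]
18.0417
```

View pics/s7.png

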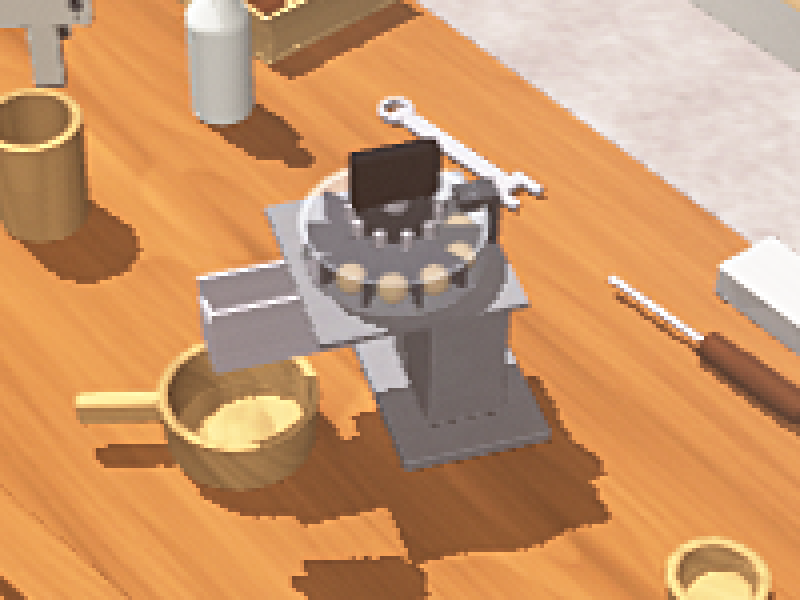

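View pics/t7.png

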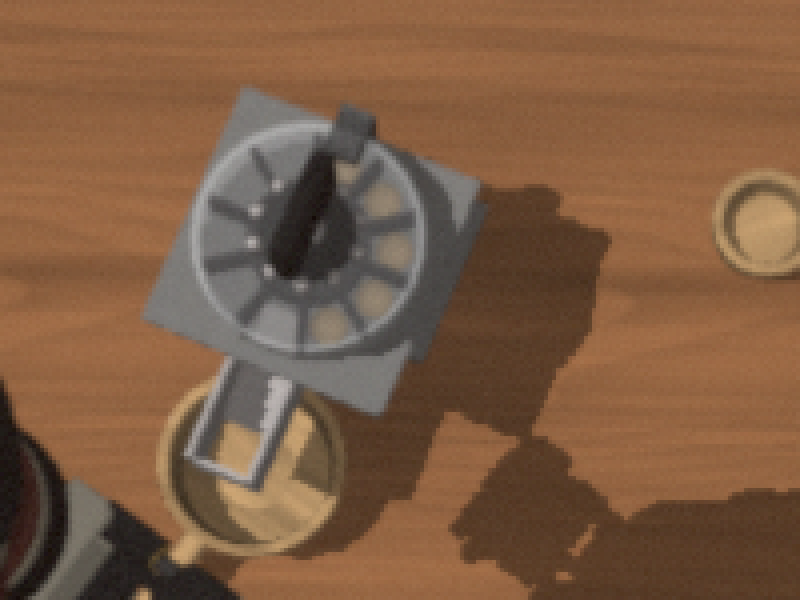

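View pics/w7.png

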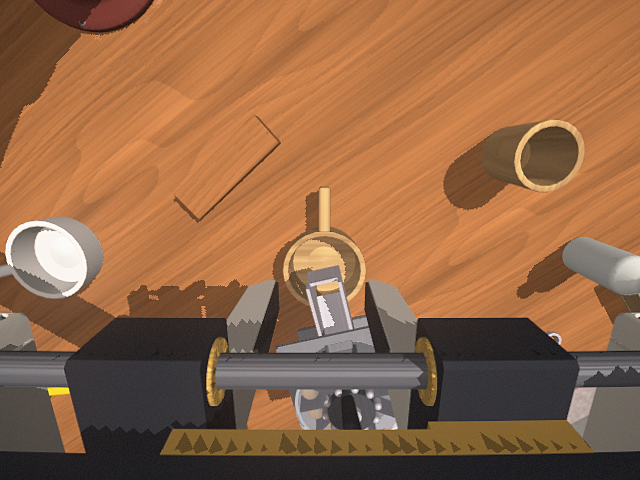

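```bash
python3 - <<'E'
from h import *
d=np.load("pics/w7.npz");P,Q=d["pos"],d["q"]
print("bowl top",at("top",(283,215.5),48),[at("top",q,48).round() for q in((259.5,215),(306.5,215),(283,239))],"chute front top-cam",at("top",(266.5,214),145),at("top",(285,221.5),145))
print("wrist bowl",wat(P,Q,(324.5,271),48),[wat(P,Q,q,48).round() for q in((283,271),(366,271),(325,233))])
print("side bowl", at("side",(240+240/4,130+395/4),48))
# knob side corners
for px in ((350,152),(440,140)): print("side knob top edge",at("side",(240+px[0]/4,130+px[1]/4),244))
kn=np.array([630.2,-36.2]);u=np.array([-.941,.339]);v=np.array([.339,.941])
pts=[[*(kn+a*u+b*v),z] for z in(244,) for a,b in((32,7),(-32,7),(-32,-7),(32,-7))]
print(proj("side",pts).round(1).tolist(),proj("top",pts).round(1).tolist())
E
```

```text
bowl top [517.89982776   4.14746865] [array([518.,  63.]), array([521., -55.]), array([459.,   2.])] chute front top-cam [508.08926609  32.79303455] [491.85900753 -10.30345077]
wrist bowl [519.68764812   3.81464944] [array([485., -45.]), array([554.,  53.]), array([474.,  37.])]
side bowl [518.10120591  -1.99246479]
side knob top edge [604.50141088 -21.94489349]
side knob top edge [660.2795216  -49.15498946]
[[326.2, 167.7], [348.6, 163.1], [350.4, 166.2], [327.8, 170.9]] [[286.7, 163.7], [298.0, 135.9], [304.2, 138.3], [292.9, 166.0]]
```

Bowl estimates after release are (517.9,4.1) from the top camera, (519.7,3.8) from the wrist and (518.1,-2.0) from the side. All are within about 7 mm of the spout estimate (517.7,4.3). It stands upright and the knob is untouched. Next is the knob.

```bash
python3 - <<'E'
from h import *
q=rot(np.deg2rad(70.2)).as_quat()
bot.move_ptp((630,-36.5,300),q); snap("w8")
print(read_time(),read_eef_pos())
print(bot.move_straight((630,-36.5,209),vel=80,max_force=8),read_eef_pos(),read_ft_force())
print(read_time())
E
```

```text
19.1333 [629.50661092 -35.02203959 300.79961604]
False [630.45684545 -36.60276316 209.65217554] [-0.10258804  0.20673871  0.08252877]
20.4167
```

View pics/w8.png

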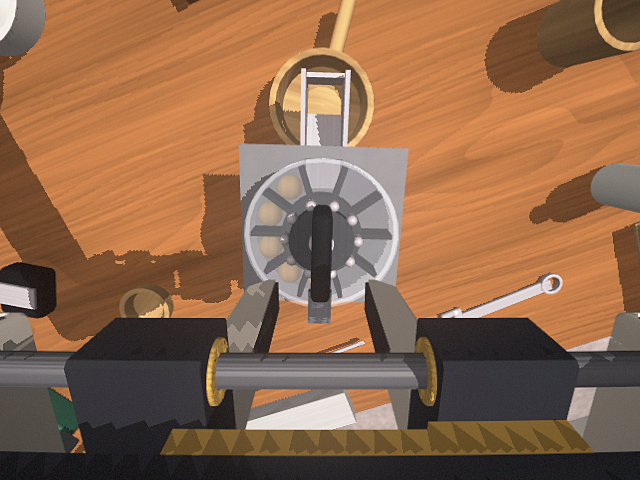

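The wrist view is aligned with the paddle (column 321), which sits centred between the fingers, and the chute is centred over the bowl. Now I grip and turn the first click.

```bash
python3 - <<'E'
from h import *
print(eoat.grip(5,45),read_finger_gap(),read_ft_force().round(2))
P=(630,-36.5,209)
for a in (9,18,27,36):
    bot.move_ptp(P,rot(np.deg2rad(70.2-a)).as_quat())
    z=Ro.from_quat(read_tool_rot()).as_matrix()[:,2]
    print(a,70.2-np.degrees(np.arctan2(z[1],z[0])),read_ft_force().round(1),read_wrist_torque().round(2),read_finger_gap(),read_time())
bot.pause(.3)
im=optics.camera("side"); cv2.imwrite("pics/s9.png",im[130:280,240:440,::-1].repeat(4,0).repeat(4,1))
E
```

```text
False 13.733002856538192 [ 0.68  1.78 -0.33]
9 8.752703026779947 [ 1.   1.3 -0.2] [ 0.22 -0.06  0.09] 13.970158128561765 21.2833
18 17.664143992085677 [-0.1  1.2  0.9] [ 0.31 -0.11  0.05] 13.848606818921521 21.5417
27 26.635861819288884 [-0.   2.6  0.6] [ 0.38 -0.15 -0.16] 13.71812574638629 21.8
36 35.5852624100988 [0.3 1.2 1.3] [ 0.44 -0.18  0.  ] 13.873164178713655 22.0583
```

View pics/s9.png

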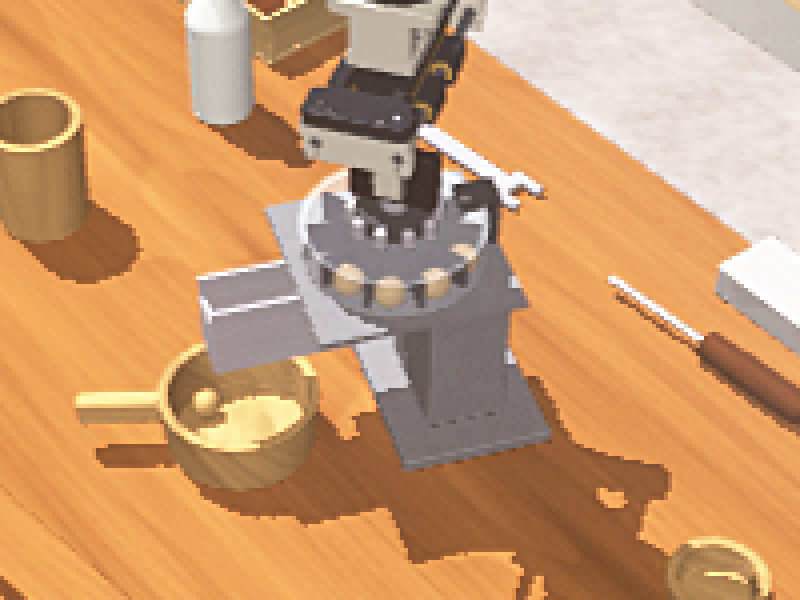

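The first ball is in the bowl, at (205,402) in the crop. Now the second click.

```bash
python3 - <<'E'
from h import *
P=(630,-36.5,209)
for a in (45,54,63,72):
    bot.move_ptp(P,rot(np.deg2rad(70.2-a)).as_quat())
    z=Ro.from_quat(read_tool_rot()).as_matrix()[:,2]
    print(a,70.2-np.degrees(np.arctan2(z[1],z[0])),read_ft_force().round(1),read_wrist_torque().round(2),read_finger_gap(),read_time())
bot.pause(.5)
im=optics.camera("side"); cv2.imwrite("pics/s10.png",im[130:280,240:440,::-1].repeat(4,0).repeat(4,1))
E
```

```text
45 44.72994395320619 [0.7 2.9 2. ] [ 0.75 -0.3   0.11] 13.861324239770125 22.6667
54 53.65490331498526 [1.1 4.9 0.9] [ 0.68 -0.31 -0.04] 13.409149879466511 22.925
63 62.67391662629686 [2.4 4.4 2. ] [ 0.78 -0.32 -0.29] 13.595799253531691 23.1833
72 71.57800234329234 [1.8 4.3 2.1] [ 0.88 -0.36 -0.08] 13.99068056878206 23.4417
```

View pics/s10.png

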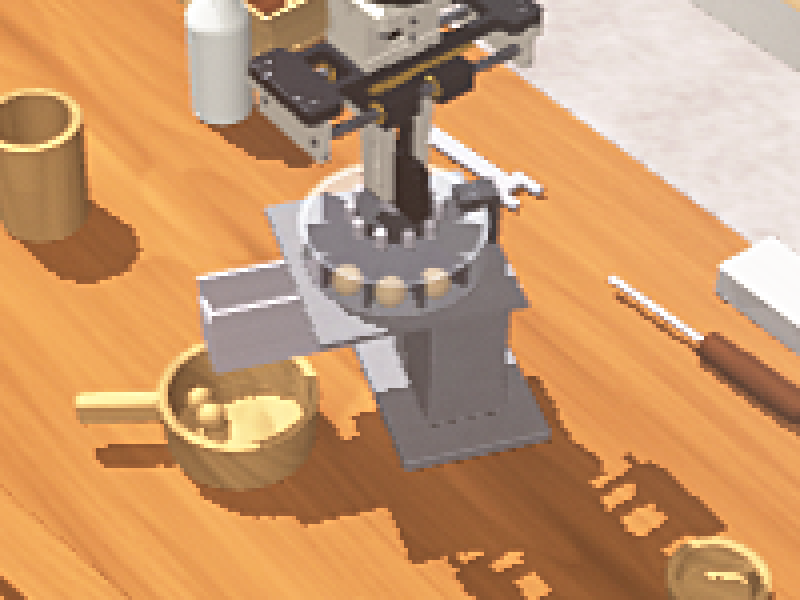

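Two balls are in the bowl, at (198,397) and (210,414), and three are left in the drum. I release the knob and back off upward.

```bash
python3 - <<'E'
from h import *
eoat.grip(50); bot.pause(.2); print(read_ft_force().round(2))
bot.move_straight((630,-36.5,330),vel=120); snap("w11")
bot.move_ptp((480,250,350),rot(np.deg2rad(20)).as_quat())
print(read_time(),read_ft_force().round(2))
s=optics.camera("side")[130:280,240:440,::-1].repeat(3,0).repeat(3,1)[:,100:500]
t=optics.camera("top")[100:250,220:420,::-1].repeat(3,0).repeat(3,1)[:,:400]
cv2.imwrite("pics/f.png",np.hstack([s,t]))
E
```

```text
[ 0.59 -0.3  -0.51]
27.4083 [ 0.83 -0.58 -0.25]
```

View pics/f.png

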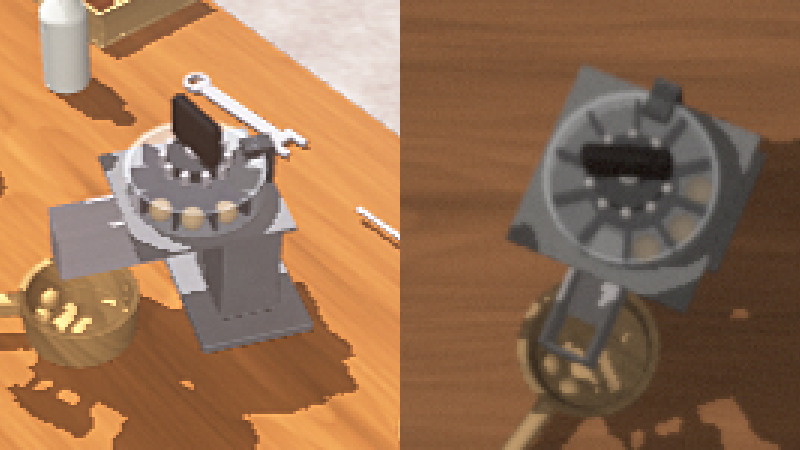

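View pics/w11.png

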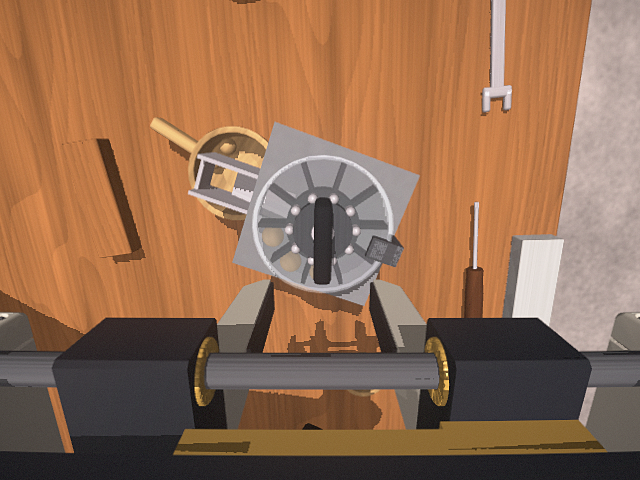

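The paddle has turned 72° and still lines up with the tool. Two balls lie in the bowl, which stands under the chute, and the arm is clear. Signing off.

```bash
python3 - <<'E'
from cell import *
bot.pause(0.3); print(ticket.sign_off(), read_time())
E
```

```text
the job is handed in; nothing more can be done
the job is handed in; nothing more can be done
```

The job is handed in. The handled wooden bowl stands upright under the spout with two balls in it, and the knob rests two clicks clockwise from its start. The sign-off gives no verdict.

- **Bowl:** I lifted it by the handle, passed it over the dispenser, slid it in low beside the chute and released it before touching the knob. After release the top and wrist cameras put it within about 2 mm of my spout estimate. The side camera differed by about 6 mm in y. All are well inside the 30 mm limit.
- **Knob:** I turned it in two 36° stages, and the tool read 71.6° at the end. The last wrist picture, taken after letting go, shows the paddle lined up with the 72° tool angle.
- **Balls:** One ball dropped at each click. The pictures before and after release show two in the bowl and three left in the drum.
- **Time and forces:** The last reading before hand-in was 27.4 s of the 64 s allowed, with the arm clear of everything. No check failed, and the wrist force stayed near 5 N or below at every reading I took.

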